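# Unhasp a crate's label rail and hold the label holder pressed home behind its lip

## Task

Swing the hasp off its catch and well back over the open crate, so that the slot of the label rail on the crate's front is clear. Then take the label holder out of its wooden stand and push it down into the slot, behind the steel lip, with its paper window facing outward (away from the crate), until it is fully home on its spring seat. Do not ram it or shift the things lying about; finish while still holding it pressed home, because the spring lifts it again when it is let go.

Things in the scene. Friction and masses are not known exactly. Their poses are not given: they have to be found in the camera images.
- crate: Open wooden crate, 120 (x) x 150 (y) x 50 mm high, fixed on a plywood board whose top lies 33.5 mm above the table. Origin: centre of its underside; z up; its front, with the steel label rail, faces its own -x. Floor and walls 6 mm thick. Inside lie two loose bystanders, both lower than the rim.
- rail_slot (a point): Middle of the label rail's slot at the height of the lip's straight top edge, 48 mm above the crate's underside, 67.5 mm from the crate's centre towards its -x; axes as the crate's. Slot 9 mm (x) by 68 mm (y); above this its walls flare at 45 degrees for about 7 mm. Spring seat in it: top 18 mm above the crate's underside when free, 10 mm when fully down.
- spring_seat (a joint): Travel of the spring seat in the slot in m: 0 free (up), 0.008 pressed fully down against its stop. It pushes back with about 5 N at the start of its travel and 10 N at the end.
- hasp (a joint): Hasp angle in rad: 0 = across the slot on its catch, closing the slot; grows as the hasp swings level, counter-clockwise from above, back over the open crate (1.57 = along the crate's +x; stop at 1.75). It stays where it is left and takes about 1 N at the knob to move. Starts on or near the catch.
- hasp_hinge (a point): Point on the hasp's upright hinge axis, at the underside of the steel strap, 60 mm above the crate's underside and 50 mm from the slot's middle towards the crate's +y. The strap is 14 mm wide, 4 mm thick and reaches 114 mm from the axis; at angle 0 it points along the crate's -y.
- hasp_knob (a point): Middle of the hasp's upright round knob, 12 mm in diameter and 34 mm tall (from 17 mm below this point to 17 mm above it), standing on the strap 60 mm from the hinge axis. It can be pushed sideways or pinched from above.
- label_holder: Plain metal label holder, loose, about 90 g, upright in the stand. Plate 6 mm thick (x), 64 wide (y), 81 high, its bottom edge narrowed to 3 x 62; on top a grip bar 10 thick (x), 50 wide (y), from 79 to 105 mm above the bottom. Origin: centre of the bottom edge; z up; the face with the paper window looks to its -x. Home, this origin lies 38 mm below rail_slot.
- label_window (a point): Middle of the holder's paper window, on its -x face, 3 mm from the plate's middle plane and 60 mm above its bottom edge.
- stand: Dark wooden block, 46 (x) x 92 (y) x 40 mm high, fixed on the board, with a slot 9 x 67 mm and 28 mm deep in its top in which the label holder stands. Origin: centre of its underside; the slot runs along its y.
- bar_in_crate: Bystander: cast metal bar 21 x 71 x 22 mm lying in the crate; leave it there. Origin: centre of its underside.
- quoin_in_crate: Bystander: dark metal block 22 x 55 x 18 mm lying in the crate; leave it there. Origin: centre of its underside.
- tape_measure: Bystander: round black tape measure, 66 x 64 x 31 mm, lying on the board. Origin: centre of its underside.
- stamp_pad: Bystander: small grey stamp pad with a dark top, 30 x 75 x 18 mm, lying on the board. Origin: centre of its underside.
- metal_bar: Bystander: cast metal bar 21 x 122 x 22 mm lying on the board. Origin: centre of its underside.
Mind the look-alikes: they are no part of the job. Leave any blue look-alike of the label_holder alone.

How it is judged (in metres and radians):
On the way, in this order (a step that is already met when the one before it is completed fails the run):
1. the hasp is swung off its catch, back over the crate (joint above 1.2 rad) (value of joint hasp above 1.2 rad), for 0.2 s.
2. the label holder stands behind the lip, its bottom edge at least 20 mm below the lip's top (x of label_holder in the frame of rail_slot between -0.004 and 0.004 m and y of label_holder in the frame of rail_slot between -0.006 and 0.006 m and angle between label_holder's own z axis and vertical below 0.1 rad and angle between the x axis of label_holder and the x axis of crate, either way round below 0.12 rad and z of label_holder in the frame of rail_slot below -0.02 m), for 0.1 s.
At the end, for the whole second after the job is handed in: Holder at rest in the slot (within 4 mm across, 6 mm along, upright), window outward, its bottom edge over 34.5 mm below the lip's top, the spring seat pressed down over 6 of its 8 mm; the fingers still press or hold it (over 2 N); the hasp still stands beyond 1.2 rad (value of joint spring_seat above 0.006 m and z of label_holder in the frame of rail_slot below -0.0345 m and x of label_holder in the frame of rail_slot between -0.004 and 0.004 m and y of label_holder in the frame of rail_slot between -0.006 and 0.006 m and angle between label_holder's own z axis and vertical below 0.1 rad and angle between the x axis of label_holder and the x axis of crate, either way round below 0.12 rad and x of label_window in the frame of rail_slot below 0 m and value of joint hasp above 1.2 rad and contact force between the fingers and label_holder above 2 N and linear speed of label_holder below 0.01 m/s); the arm keeps its last pose, push and grip.
It fails at once if the holder is rammed against the crate or rail (over 60 N) (contact force between label_holder and crate above 60 N).
It fails at once if a thing lying in the crate or on the board is shifted by more than 30 mm (distance of any of bar_in_crate, quoin_in_crate, tape_measure, stamp_pad, metal_bar from where it was at the start of the episode above 0.03 m).
It also fails if it takes over 58 s, if anything falls off the work surface, if the arm or the gripper's body presses on something with over 40 N, if the wrist force passes 120 N, or if a joint passes its speed limit or range.

## Robot

A 6-joint arm with a two-finger parallel gripper is mounted at the origin on a cart in front of the work surface, level with it; the furniture and walls round the work are solid. World frame = base frame: x ahead of the robot, y to its left, z up, the work surface at z = 0. Lengths are in m, angles in degrees, forces in N, time in s.
With the tool pointing down it reaches from about 0.35 to 0.975 m from the base axis. Payload 4.9 kg.
Tool frame: the origin (TCP) lies at the very end of the fingers, on their centre line; the grasp point (between the pads) lies 19 mm behind it; z points along the fingers, y is the direction in which the jaws open and shut (so a half turn about z gives the same grasp; the last joint's range is limited). The gripper opens to 85 mm and grips with 20 to 120 N. Pads are 22 mm wide; open, the fingers measure 114 mm over their backs; the gripper's body (76 mm by 85 mm) begins 54 mm behind the grasp point. The pads swing forward as they close: fully open they stand 13 mm farther back than shut.
Start: joints at [57.525, 3.019, 92.412, -0, 84.569, -6.818], TCP at [0.271, 0.563, 0.231] pointing down, gripper open.
Joint ranges: [-172.51, 172.51], [-57.92, 126.97], [3.15, 148.05], [-58.71, 238.71], [5.1, 150.11], [-179.66, 179.66]. Speed limits (degrees/s): [147.25, 147.25, 180, 180, 180, 180].

## Interface

Orientations are given as a 3x3 rotation matrix whose columns are the frame's x, y, z axes.
In Python, from cell import get_obs, read_camera, camera_model, close_job, look_for gives the robot as it stands.
- The arm moves only by the tool carry_out, never from a script. Its argument "increments" is text: rows parted by semicolons, each of 7 numbers parted by spaces: the shift along the tool's x, y, z scaled (see below), then the turn, a rotation vector about the tool's x, y, z scaled (see below), then the opening, from 0 (shut) to 1 (fully open). In form: dx dy dz ax ay az claw; .... A call has 1 to 12 rows; each row shifts and turns the commanded pose from where the row before left it, along the tool's axes as they then stand; what a row does not reach is not made up. The controller multiplies each number of a shift by 0.2 m and each number of a turn by 45 degrees. A row lasts 1/10 s, in which the tool goes at most 50 mm and 8.59 degrees, less where a joint would pass 70% of its speed; a pose out of reach is approached as far as the arm can. A call with a number of a shift or a turn outside -1 to 1 is refused whole. A call with a gripper value outside its range is refused whole. The fingers move at their own pace and stop on an object; "newtons" is the grip in N (left out, the last holds). Time passes only in rows, so rows that do not move let the fingers close. It gives the time, the measured TCP pose, the force and the opening at its end, in the units of the state.
- get_obs(): the state, without advancing time (a new reading comes with each control period).
- read_camera(name): name is "side" or "top"; returns the picture (480x640x3 uint8, blue, green, red); there is no depth.
- camera_model(name): a dict with "mtx" (3x3 intrinsics, pixels), "distortion" ([k1, k2, p1, p2, k3] as OpenCV has them; the pictures are not rectified), "R" (3x3) and "t" (3): a world point X has camera coordinates R X + t. Camera axes: x right, y down, z forward; pixel columns grow to the right and rows downward; lengths in m; the calibration is good to about 2 mm. A picture is of the moment at which its call begins. camera_model takes no time and is no camera call.
- close_job(): hands the job in, once; it reports no verdict.
Trained networks look in the newest picture that a camera, given by its name, has taken for a name from the list of things; names that differ only in an ending like _2 or _b are one class to them, and where a whole thing is asked for, a point or a joint stands for the part that bears it (a point fixed in the world has none). Each returns a list of dicts, best first, with "p" (0 to 1); they miss things now and then, are a little off and sometimes report something else, mostly with a low value. They report only what shows in the picture. A call takes as long as a camera call. They do not tell look-alikes from the thing itself.
- look_for(query, camera): "position" ([x, y, z] in m, in the coordinates of the camera as it stood for that picture, good to about 4 mm: the middle of the surface that is visible of it).
The state is a dict: "time": time; "joint_pos": joint angles; "joint_vel": joint speeds; "effort": joint torques, N m; "tcp_pos": TCP position; "tcp_rot": TCP orientation; "contact_force": force on the tool from outside, world axes, zero at the start; "moment": the same for the moment, N m; "grip_width": finger opening in m.
Only numpy, scipy, OpenCV 4.12 (cv2) and the standard library are available. Lean on these libraries where they do the work, as an engineer would, in place of code of your own. Each camera call takes 0.05 s, during which the arm holds its last target.

## Working session

There is one attempt and no reset: what is moved stays moved. The work goes in short steps, Python scripts to look and compute and a tool call to move; the robot and the scene stay as the last step left them, time stands still between calls to the robot, and variables do not carry over. Pictures are saved under pics/ and viewed, and the job is handed in when it is done.

Besides the shell and the picture viewer there is one more tool, called after ">>>" as name(argument=value, ...), one argument or row to a line, values as JSON. carry_out: Moves the arm, as the interface text tells. Shifts and turns lie within -1 to 1; 1 stands for 0.2 m of shift or 45 degrees of turn. Its arguments: {"type":"object","properties":{"increments":{"type":"string"},"newtons":{"type":"number"}},"required":["increments"]}

```bash
mkdir -p pics; ls; python3 - <<'E'
from cell import *
import cv2,numpy as np
o=get_obs();print(o)
for c in ("side","top"):
    im=read_camera(c);cv2.imwrite(f"pics/{c}0.png",im);m=camera_model(c);print(c,m)
    R=np.array(m["R"]);t=np.array(m["t"])
    for q in ["crate","label_holder","stand","hasp_knob","hasp","label_window","tape_measure","stamp_pad","metal_bar","bar_in_crate"]:
        try:
            for d in look_for(q,c)[:3]: print(q,round(d["p"],2),np.round(R.T@(np.array(d["position"])-t),4))
        except Exception as e: print(q,e)
E
```

```text
pics
{'time': 0.0, 'joint_pos': array([ 5.75259883e+01,  3.05925311e+00,  9.24915313e+01,  5.96595174e-04,
        8.45699604e+01, -6.81900319e+00]), 'joint_vel': array([-0.00829043,  0.06452292, -0.03218691, -0.02734662,  0.01298976,
        0.05936242]), 'effort': array([ 4.02487121e-04, -3.93700433e+01, -3.70159650e+01, -1.63366867e-04,
        7.37683353e-03, -1.31318956e-05]), 'tcp_pos': array([0.27026186, 0.56285287, 0.2300473 ]), 'tcp_rot': array([[-9.01416694e-01,  4.32951087e-01, -1.14024042e-03],
       [ 4.32952510e-01,  9.01414990e-01, -1.77230553e-03],
       [ 2.60508201e-04, -2.09125574e-03, -9.99997779e-01]]), 'contact_force': array([0.25883532, 0.03018038, 0.02854512]), 'moment': array([ 0.03575429, -0.02799016, -0.07396713]), 'grip_width': 0.08566098823857249}
side {'mtx': array([[553.37730551,   0.        , 307.80675149],
       [  0.        , 553.37730551, 239.19932718],
       [  0.        ,   0.        ,   1.        ]]), 'distortion': array([-0.04791321,  0.        ,  0.        ,  0.        ,  0.        ]), 'R': array([[ 0.95805929, -0.28618229, -0.01490254],
  
[... 981 characters left out ...]
R': array([[-0.01331886, -0.9998986 ,  0.00503904],
       [-0.99591398,  0.01281528, -0.08939298],
       [ 0.08931934, -0.00620907, -0.99598369]]), 't': array([0.36150801, 0.46416293, 0.99179524])}
crate 0.65 [0.5239 0.116  0.0439]
label_holder 0.97 [0.3324 0.6342 0.0726]
stand 0.94 [0.3987 0.3167 0.0709]
hasp_knob 0.73 [0.4722 0.0971 0.0975]
hasp 0.63 [0.4774 0.0958 0.0968]
label_window 0.83 [0.3254 0.6283 0.07  ]
label_window 0.72 [0.397  0.3164 0.1478]
tape_measure 0.68 [0.5239 0.4338 0.0509]
tape_measure 0.59 [0.3858 0.0887 0.0601]
stamp_pad 0.78 [0.6085 0.3124 0.0403]
metal_bar 0.9 [0.5272 0.4312 0.0496]
bar_in_crate 0.72 [0.5127 0.136  0.0624]
bar_in_crate 0.25 [0.4785 0.0953 0.1   ]
```

View pics/side0.png

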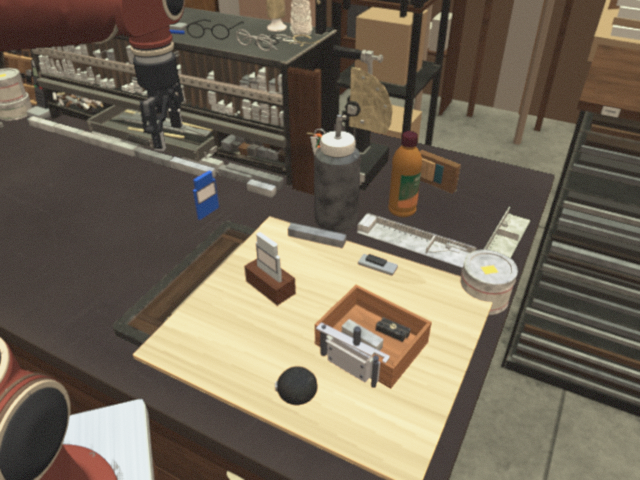

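View pics/top0.png

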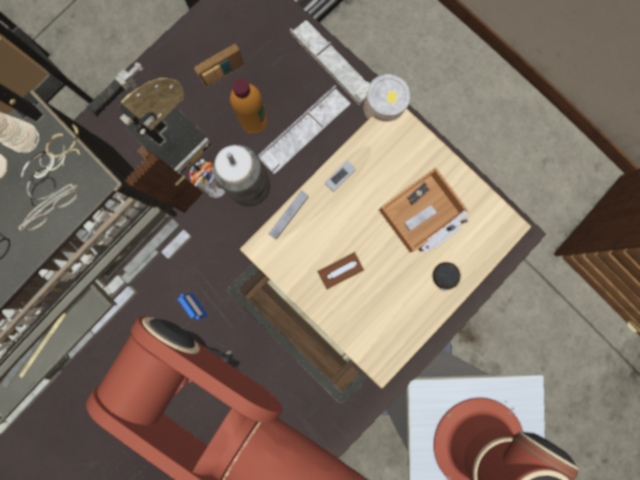

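```bash
python3 - <<'E'
import cv2
a=cv2.imread("pics/side0.png");b=cv2.imread("pics/top0.png")
cv2.imwrite("pics/s_crop.png",cv2.resize(a[150:420,150:450],None,fx=2.6,fy=2.2,interpolation=cv2.INTER_CUBIC)[:600])
cv2.imwrite("pics/s_crop.png",cv2.resize(a[200:440,140:450],None,fx=2.5,fy=2.5,interpolation=cv2.INTER_CUBIC))
cv2.imwrite("pics/t_crop.png",cv2.resize(b[150:350,190:450],None,fx=3,fy=3,interpolation=cv2.INTER_CUBIC))
E
```

```text
(no output)
```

View pics/s_crop.png

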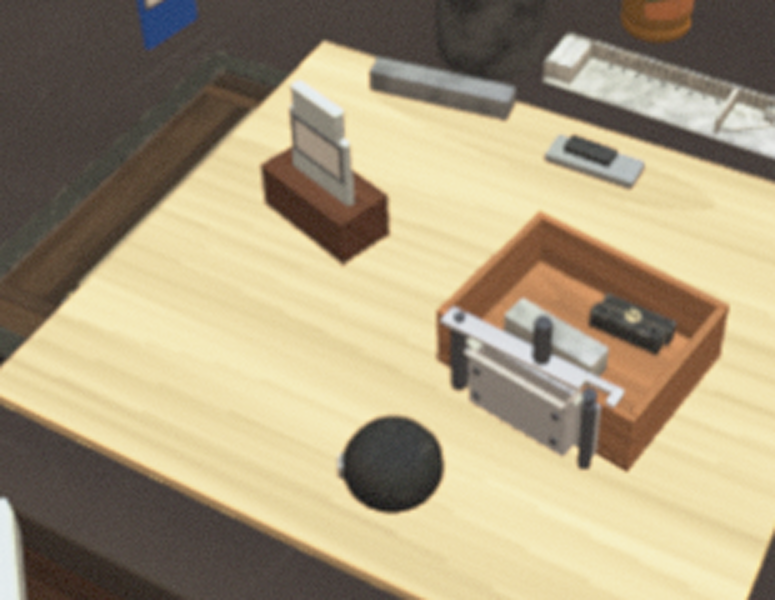

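View pics/t_crop.png

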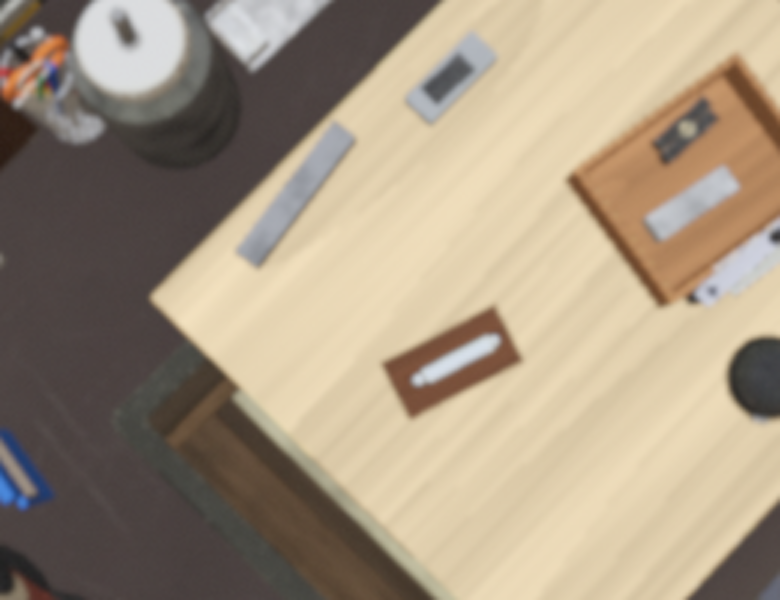

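The metal holder is at side (268,260) / top (342,270), standing in the dark wooden stand. The blue look-alike at side (206,195) / top (191,305) lies off the board, so I'll leave it. The crate, at side (373,335), has its hasp strap across the rail, with the hinge at the left end and the knob at (357,335). I'll fit the poses from corners next.

```bash
cat > h.py <<'E'
import cv2,numpy as np
from cell import *
M={c:camera_model(c) for c in("side","top")}
def proj(c,X):
    m=M[c];r=cv2.Rodrigues(np.array(m["R"]))[0]
    return cv2.projectPoints(np.array(X,float).reshape(-1,3),r,np.array(m["t"],float),np.array(m["mtx"]),np.array(m["distortion"]))[0].reshape(-1,2)
def pose(p,P):
    P=np.array(P,float).reshape(-1,3);c,s=np.cos(p[2]),np.sin(p[2])
    return np.c_[p[0]+c*P[:,0]-s*P[:,1],p[1]+s*P[:,0]+c*P[:,1],P[:,2]+(p[3] if len(p)>3 else .0335)]
def box(x,y,z0,z1,cx=0):
    return [[cx+a*x/2,b*y/2,z] for z in(z0,z1) for a,b in((-1,-1),(1,-1),(1,1),(-1,1))]
E_=[(0,1),(1,2),(2,3),(3,0),(4,5),(5,6),(6,7),(7,4),(0,4),(1,5),(2,6),(3,7)]
def crop(c,im,x0,y0,w,h,f,boxes,name):
    o=cv2.resize(im[y0:y0+h,x0:x0+w],None,fx=f,fy=f,interpolation=cv2.INTER_CUBIC)
    for W,col in boxes:
        q=((proj(c,W)-[x0,y0]+.5)*f).astype(int)
        for a,b in E_: cv2.line(o,tuple(map(int,q[a])),tuple(map(int,q[b])),col,1)
    cv2.imwrite(name,o)
E
python3 - <<'E'
from h import *
from scipy.optimize import least_squares
S=lambda u,v:(140+u/2.5,200+v/2.5); T=lambda u,v:(190+u/3,150+v/3)
def fit(obs,p0):
    f=lambda p:np.concatenate([(proj(c,pose(p,X))-np.array(uv)).ravel() for c,X,uv in obs])
    r=least_squares(f,p0,loss='soft_l1');print(np.round(r.x,4),np.degrees(r.x[2]),np.round(r.fun.reshape(-1,2),1).tolist());return r.x
o=[("side",[.06,.075,.05],S(542,213)),("side",[.06,-.075,.05],S(727,308)),("side",[-.06,.075,.05],S(440,315)),("side",[-.06,-.075,0],S(628,468)),
("top",[.06,.075,.05],T(572,178)),("top",[-.06,.075,.05],T(668,303)),("top",[.06,-.075,.05],T(737,58))]
best=None
c=fit(o,[.52,.11,.6])
c2=fit(o,[.52,.11,-.6])
# stand: side corners top z .04: left (263,168), near (343,222), right(388,197) bottom near (345,264)
pts={'L':S(263,168),'N':S(343,222),'R':S(388,197),'NB':S(345,264)}
tp={'L':T(384,365),'N':T(412,417),'R':T(521,359),'F':T(494,307)}
h=lambda a,b,z=.04:[a*.023,b*.046,z]
# top L..N short edge? image: long edge N->R and L->F
o=[("side",h(-1,1),pts['L']),("side",h(-1,-1),pts['N']),("side",h(1,-1),pts['R']),("side",h(-1,-1,0),pts['NB']),
("top",h(1,1),tp['L']),("top",h(-1,1),tp['N']),("top",h(-1,-1),tp['R']),("top",h(1,-1),tp['F'])]
s=fit(o,[.4,.3,.6]); 
s2=fit(o,[.4,.3,-.6])
E
```

```text
[0.5299 0.1292 0.6184] 35.43151088943145 [[-1.4, -0.7], [1.0, -0.8], [-2.1, -1.1], [-0.4, 2.8], [0.3, -3.1], [2.0, 0.4], [0.0, -3.1]]
[0.5299 0.1292 0.6184] 35.43151926966718 [[-1.4, -0.7], [1.0, -0.8], [-2.1, -1.1], [-0.4, 2.8], [0.3, -3.1], [2.0, 0.4], [0.0, -3.1]]
[0.4004 0.3129 0.4842] 27.742246434986615 [[-1.5, -0.6], [-0.5, 2.0], [0.5, -0.5], [-0.1, 1.2], [-1.3, -0.8], [-0.3, 0.9], [1.2, -0.5], [-0.2, -2.0]]
[0.4004 0.3129 0.4842] 27.742254562671636 [[-1.5, -0.6], [-0.5, 2.0], [0.5, -0.5], [-0.1, 1.2], [-1.3, -0.8], [-0.3, 0.9], [1.2, -0.5], [-0.2, -2.0]]
```

```bash
python3 - <<'E'
from h import *
a=cv2.imread("pics/side0.png");b=cv2.imread("pics/top0.png")
p=[.5299,.1292,.6184];s=[.4004,.3129,.4842]
B=[(pose(p,box(.12,.15,0,.05)),(0,0,255))]
Sb=[(pose(s,box(.046,.092,0,.04)),(0,0,255)),(pose(s+[.0335+.012],box(.006,.064,0,.081)),(0,255,0)),(pose(s+[.0335+.012],box(.01,.05,.079,.105)),(255,0,0))]
crop("side",a,300,275,140,115,5,B,"pics/o1.png")
crop("top",b,370,160,110,100,5.8,B,"pics/o2.png")
crop("side",a,230,220,90,90,6,Sb,"pics/o3.png")
crop("top",b,305,240,70,60,8,Sb,"pics/o4.png")
for x in (1,3): 
    i=cv2.imread(f"pics/o{x}.png");j=cv2.imread(f"pics/o{x+1}.png");print(i.shape,j.shape)
E
```

```text
(575, 700, 3) (580, 638, 3)
(540, 540, 3) (480, 560, 3)
```

View pics/o1.png

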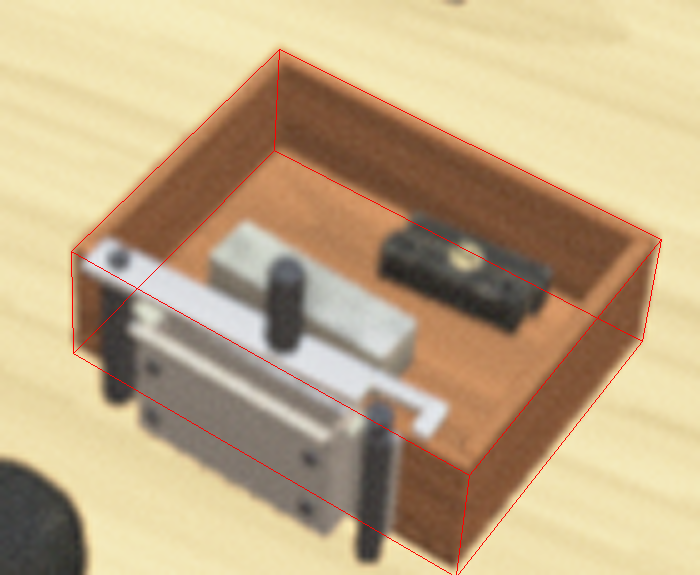

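View pics/o2.png

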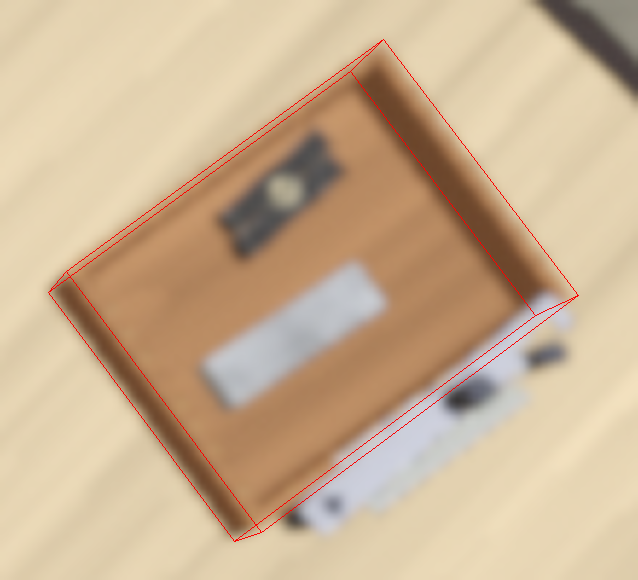

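View pics/o3.png

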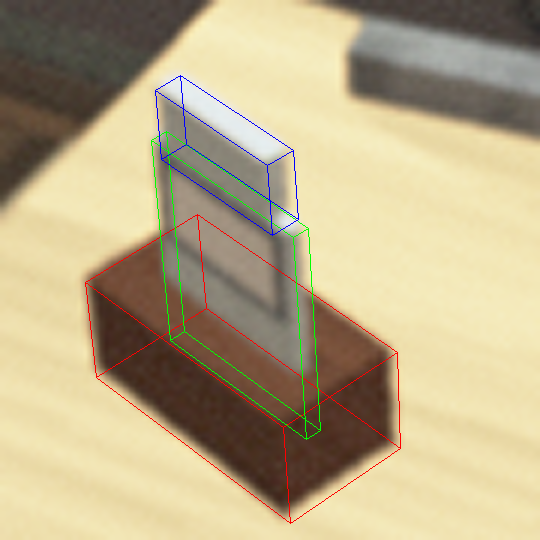

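View pics/o4.png

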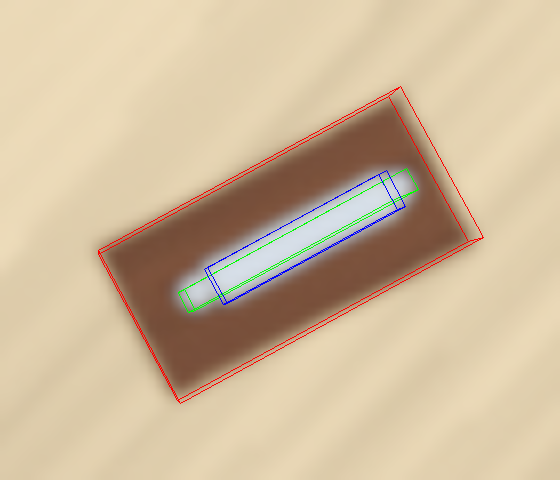

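```bash
cat >> h.py <<'E'
def ray(c,uv,z):
    m=M[c];R=np.array(m["R"]);t=np.array(m["t"])
    n=cv2.undistortPoints(np.array(uv,float).reshape(1,1,2),np.array(m["mtx"]),np.array(m["distortion"])).ravel()
    d=R.T@np.r_[n,1];C=-R.T@t
    return C+d*(z-C[2])/d[2]
E
python3 - <<'E'
from h import *
p=[.5299,.1292,.6184]
print("model",pose(p,[[-.0675,-.01,.081],[-.0675,.05,.06],[-.0675,0,.048]]))
print("s",ray("side",(357.4,328.4),.1315),ray("side",(357,344),.0975));print("t",ray("top",(451.4-.5,227.6-.5),.13))
c,s=np.cos(p[2]),np.sin(p[2])
Ri=np.array([[c,s],[-s,c]])
for r in (ray("side",(357.4-.5,328.4-.5),.1315),ray("side",(357-.5,344-.5),.0975),ray("top",(451.4-.5,227.6-.5),.13)): print(Ri@(r[:2]-p[:2]))
# hinge rivet side o1 (118,260), top o2 (333,505)
print(Ri@(ray("side",(300+118/5-.5,275+260/5-.5),.0985)[:2]-p[:2]),Ri@(ray("top",(370+333/5.8-.5,160+505/5.8-.5),.0985)[:2]-p[:2]))
E
```

```text
model [[0.48069784 0.08192    0.1145    ]
 [0.44591391 0.13080843 0.0935    ]
 [0.47490052 0.09006808 0.0815    ]]
s [0.48480877 0.08663613 0.1315    ] [0.48522347 0.08544116 0.0975    ]
t [0.48318094 0.08930991 0.13      ]
[-0.06103355 -0.00738189]
[-0.06140337 -0.00858262]
[-0.06119259 -0.00541818]
[-0.06490456  0.05274408] [-0.06617445  0.05116724]
```

>>> carry_out(
  increments="0 0 0 0 0 0.128 0.5; 0 0 0 0 0 0.128 0.5; 0 0 0 0 0 0.128 0.5; 0 0 0 0 0 0.128 0.5; 0 0 0 0 0 0.13 0.5; -0.17 -0.034 0 0 0 0 0.5; -0.17 -0.034 0 0 0 0 0.5; -0.17 -0.034 0 0 0 0 0.5; -0.17 -0.034 0 0 0 0 0.5; -0.17 -0.034 0 0 0 0 0.5; -0.17 -0.034 0 0 0 0 0.5; -0.17 -0.034 0 0 0 0 0.5",
  newtons=40,
)

```text
time: 2.3
tcp_pos: [0.3702, 0.3406, 0.2315]
tcp_rot: [[-0.58, 0.814, 0.001], [0.814, 0.58, 0.0], [-0.0, 0.001, -1.0]]
contact_force: [-0.1, -0.5, -1.2]
grip_width: 0.0427
```

>>> carry_out(
  increments="-0.17 -0.034 0 0 0 0 0.5; -0.17 -0.034 0 0 0 0 0.5; -0.17 -0.034 0 0 0 0 0.5; -0.17 -0.034 0 0 0 0 0.5; -0.17 -0.034 0 0 0 0 0.5; -0.17 -0.034 0 0 0 0 0.5; -0.17 -0.034 0 0 0 0 0.5; -0.17 -0.034 0 0 0 0 0.5; 0 0 0.1 0 0 0 0.4; 0 0 0.1 0 0 0 0.4; 0 0 0 0 0 0 0.4",
)

```text
time: 3.4
tcp_pos: [0.4815, 0.0883, 0.1882]
tcp_rot: [[-0.579, 0.815, -0.006], [0.815, 0.579, -0.0], [0.003, -0.005, -1.0]]
contact_force: [0.1, -0.4, -0.7]
grip_width: 0.0343
```

```bash
python3 - <<'E'
from h import *
print(get_obs()["tcp_pos"])
a=read_camera("side");b=read_camera("top")
crop("side",a,280,230,160,150,4,[],"pics/a1.png");crop("top",b,370,160,110,100,4,[],"pics/a2.png")
i=cv2.imread("pics/a1.png")[:400];cv2.imwrite("pics/a.png",cv2.imread("pics/a1.png"))
E
```

```text
[0.4814699  0.08831316 0.18817446]
```

View pics/a1.png

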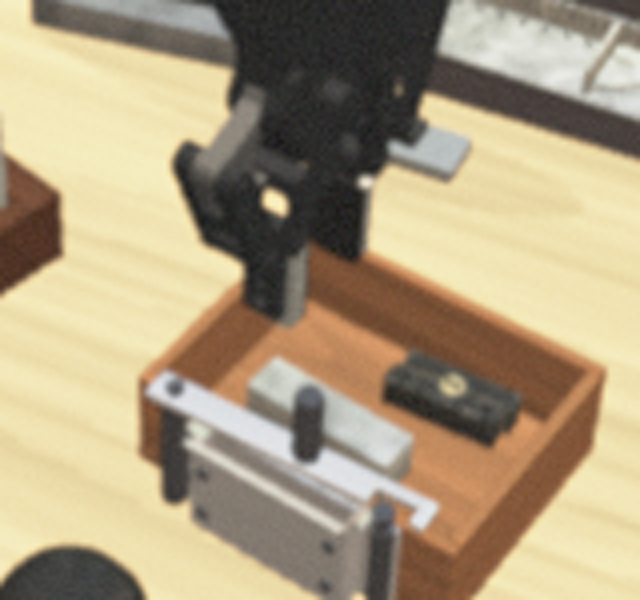

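>>> carry_out(
  increments="0 0 0.1 0 0 0 0.4; 0 0 0.1 0 0 0 0.4; 0 0 0.1 0 0 0 0.4; 0 0 0.06 0 0 0 0.4; 0 0 0.04 0 0 0 0.4; 0 0 0 0 0 0 0.4; 0 0 0 0 0 0 0.1; 0 0 0 0 0 0 0.1; 0 0 0 0 0 0 0; 0 0 0 0 0 0 0; 0 0 0 0 0 0 0; 0 0 0 0 0 0 0",
  newtons=30,
)

```text
time: 4.7
tcp_pos: [0.4842, 0.0888, 0.1125]
tcp_rot: [[-0.58, 0.815, 0.002], [0.815, 0.58, 0.0], [-0.001, 0.002, -1.0]]
contact_force: [-0.7, -0.1, 5.1]
grip_width: 0.0105
```

>>> carry_out(
  increments="0 0 -0.015 0 0 0 0; 0.006 0.0385 0 0 0 0 0; 0.0106 0.0375 0 0 0 0 0; 0.0153 0.036 0 0 0 0 0; 0.02 0.0335 0 0 0 0 0; 0 0 0 0 0 0 0",
)

```text
time: 5.3
tcp_pos: [0.4998, 0.1152, 0.1129]
tcp_rot: [[-0.581, 0.814, -0.004], [0.814, 0.581, 0.001], [0.003, -0.003, -1.0]]
contact_force: [-3.5, -0.1, -6.5]
grip_width: 0.0105
```

>>> carry_out(
  increments="0.024 0.0307 0.01 0 0 0 0; 0.028 0.0273 0 0 0 0 0; 0.031 0.0234 0 0 0 0 0; 0.034 0.0192 0 0 0 0 0; 0.036 0.0147 0 0 0 0 0; 0.0377 0.01 0 0 0 0 0; 0.0387 0.0048 0 0 0 0 0; 0.033 0 0 0 0 0 0; 0 0 0 0 0 0 0",
)

```text
time: 6.2
tcp_pos: [0.4918, 0.1729, 0.1128]
tcp_rot: [[-0.581, 0.814, 0.001], [0.814, 0.581, 0.001], [0.0, 0.002, -1.0]]
contact_force: [-1.3, -0.5, -1.4]
grip_width: 0.0104
```

```bash
python3 - <<'E'
from h import *
print(get_obs()["contact_force"])
a=read_camera("side")
crop("side",a,280,230,160,150,4,[],"pics/b1.png")
E
```

```text
[-1.32671071 -0.53794887 -1.37868436]
```

View pics/b1.png

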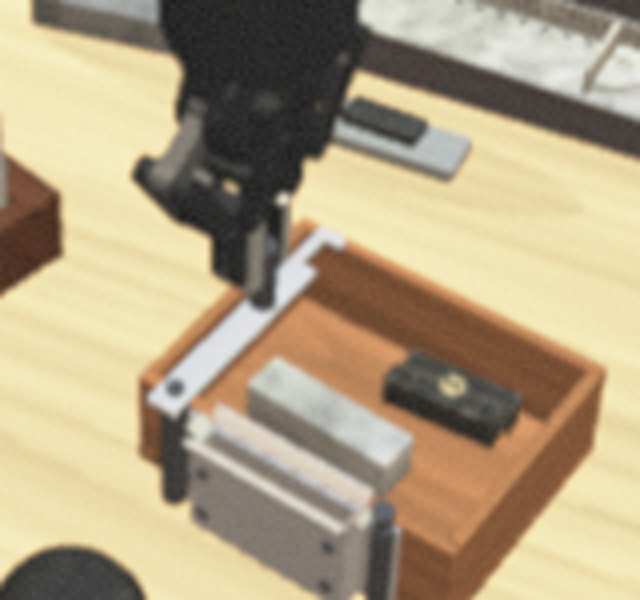

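>>> carry_out(
  increments="0 0 0 0 0 0 0.4; 0 0 0 0 0 0 0.4; 0 0 0 0 0 0 0.4; 0 0 -0.05 0 0 0 0.4; 0 0 -0.15 0 0 0 0.4; 0 0 -0.2 0 0 0 0.45; 0 0 -0.2 0 0 0 0.45; 0.139 0.006 0 0 0 0 0.45; 0.139 0.006 0 0 0 0 0.45; 0.139 0.006 0 0 0 0 0.45; 0.139 0.006 0 0 0 0 0.45; 0.139 0.006 0 0 0 0 0.45",
)

```text
time: 7.45
tcp_pos: [0.4157, 0.2896, 0.2335]
tcp_rot: [[-0.58, 0.815, 0.001], [0.815, 0.58, 0.001], [-0.0, 0.002, -1.0]]
contact_force: [0.7, -0.1, -0.3]
grip_width: 0.0386
```

>>> carry_out(
  increments="0.139 0.006 0 0 0 0 0.45; 0 0 0 0 0 0.087 0.45; 0 0 0 0 0 0.087 0.45; 0 0 0 0 0 0 0.45; 0 0 0 0 0 0 0.45",
)

```text
time: 7.95
tcp_pos: [0.4011, 0.312, 0.233]
tcp_rot: [[-0.465, 0.885, 0.001], [0.885, 0.465, 0.001], [0.0, 0.001, -1.0]]
contact_force: [0.6, -0.3, 0.1]
grip_width: 0.0385
```

```bash
python3 - <<'E'
from h import *
print(get_obs()["tcp_pos"])
a=read_camera("side")
crop("side",a,220,150,150,150,4,[],"pics/c1.png")
crop("side",a,300,275,140,115,5,[(pose([.5299,.1292,.6184],box(.12,.15,0,.05)),(0,0,255))],"pics/c2.png")
b=read_camera("top")
crop("top",b,370,160,110,100,5.8,[],"pics/c3.png")
# hinge circle
P=np.array([[.4842,.0888],[.4998,.1152],[.4918,.1729]]);
m=P[1:].mean(0)
(a0,b0)=(P[0],P[2]);mid=(a0+b0)/2;d=b0-a0;h=np.sqrt(.06**2-(d@d)/4);n=np.array([-d[1],d[0]])/np.linalg.norm(d)
print(mid+n*h,np.linalg.norm(P[1]-mid-n*h))
E
```

```text
[0.40110516 0.3120255  0.23297303]
[0.44554254 0.13468682] 0.05765074754412589
```

View pics/c1.png

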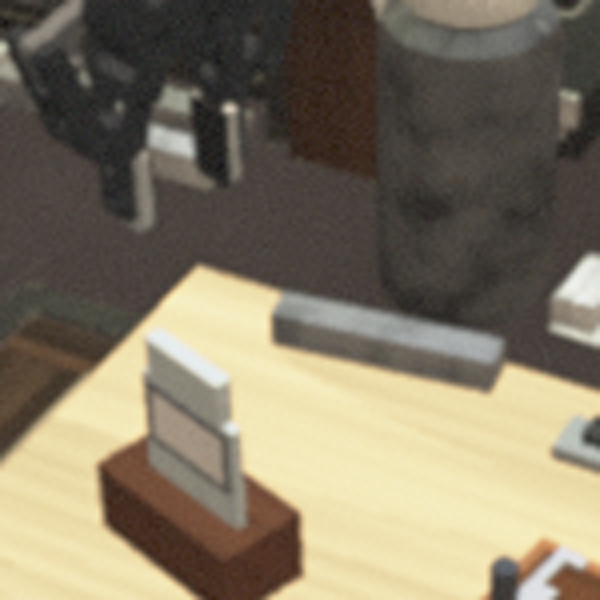

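View pics/c2.png

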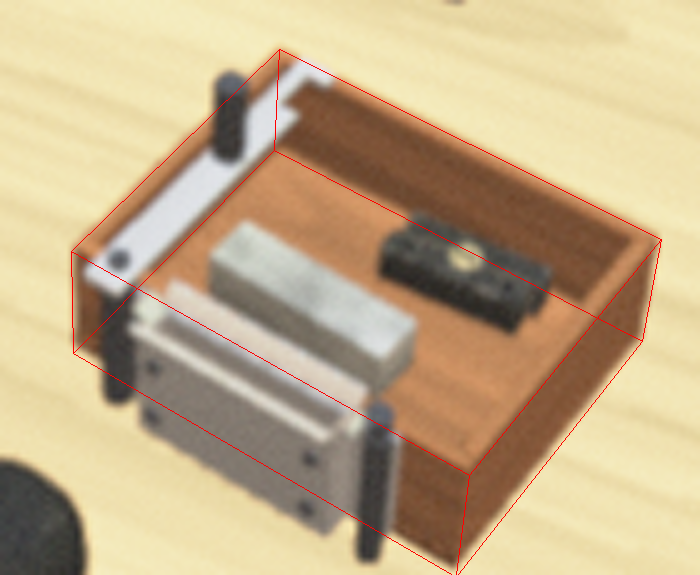

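View pics/c3.png

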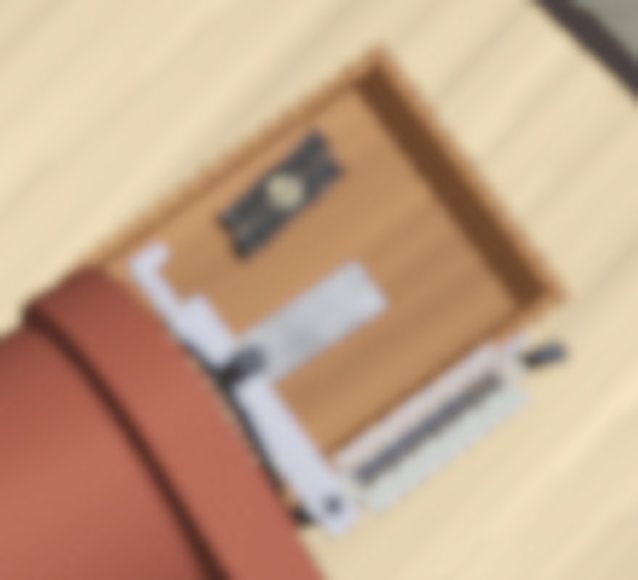

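```bash
python3 - <<'E'
from h import *
p=[.5299,.1292,.6184];c,s=np.cos(p[2]),np.sin(p[2]);Ri=np.array([[c,s],[-s,c]])
loc=lambda r:Ri@(r[:2]-p[:2])
Sd=lambda u,v,z:ray("side",(300+u/5-.5,275+v/5-.5),z);Tp=lambda u,v,z:ray("top",(370+u/5.8-.5,160+v/5.8-.5),z)
for n,r in dict(sf1=Sd(132,330,.0885),sf2=Sd(328,438,.0885),sb1=Sd(168,285,.0885),sb2=Sd(365,400,.0885),sm=Sd(248,363,.0885),t1=Tp(355,480,.0815),t2=Tp(500,378,.0815),tm=Tp(428,428,.0815),hs=Sd(118,260,.0985),ht=Tp(333,507,.0985)).items(): print(n,np.round(r,4),np.round(loc(r),4))
i=cv2.resize(read_camera("top")[215:255,425:465],None,fx=14,fy=14,interpolation=cv2.INTER_CUBIC);cv2.imwrite("pics/d1.png",i)
i=cv2.resize(read_camera("side")[325:385,315:385],None,fx=9,fy=9,interpolation=cv2.INTER_CUBIC);cv2.imwrite("pics/d2.png",i)
E
```

```text
sf1 [0.4444 0.1139 0.0885] [-0.0785  0.0371]
sf2 [0.4875 0.0557 0.0885] [-0.0772 -0.0353]
sb1 [0.4612 0.1283 0.0885] [-0.0565  0.0391]
sb2 [0.5035 0.0659 0.0885] [-0.0582 -0.0362]
sm [0.4745 0.0904 0.0885] [-0.0676  0.0005]
t1 [0.4567 0.1198 0.0815] [-0.0651  0.0348]
t2 [0.494  0.0638 0.0815] [-0.0672 -0.0324]
tm [0.4756 0.0917 0.0815] [-0.0659  0.0009]
hs [0.4464 0.1345 0.0985] [-0.0649  0.0527]
ht [0.4456 0.1326 0.0985] [-0.0668  0.0516]
```

View pics/d1.png

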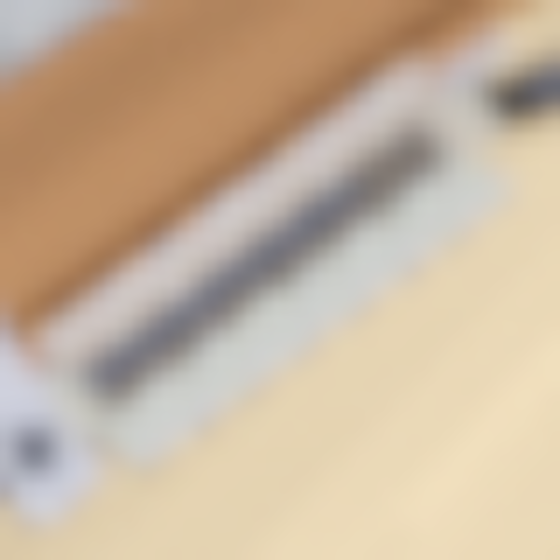

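View pics/d2.png

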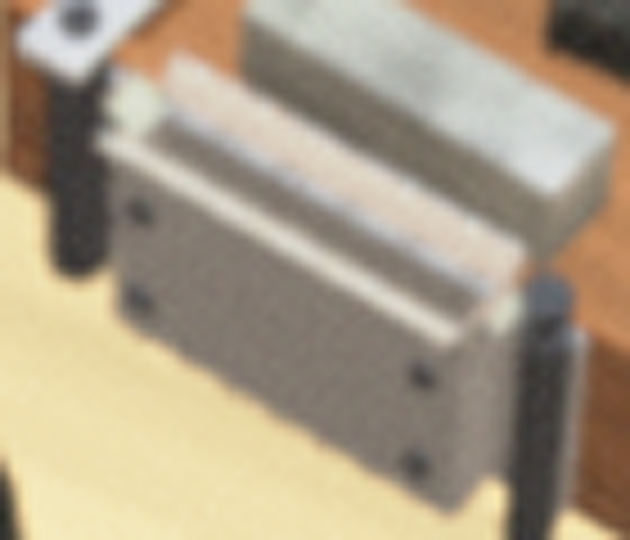

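>>> carry_out(
  increments="0.005 0 0.15 0 0 0 0.45; 0 0 0.15 0 0 0 0.45; 0 0 0.13 0 0 0 0.45; 0 0 0.08 0 0 0 0.45; 0 0 0.06 0 0 0 0.45; 0 0 0 0 0 0 0.45; 0 0 0 0 0 0 0.25; 0 0 0 0 0 0 0.15; 0 0 0 0 0 0 0; 0 0 0 0 0 0 0; 0 0 0 0 0 0 0; 0 0 0 0 0 0 0",
  newtons=60,
)

```text
time: 9.35
tcp_pos: [0.4014, 0.3134, 0.1199]
tcp_rot: [[-0.464, 0.886, 0.002], [0.886, 0.464, 0.001], [0.0, 0.003, -1.0]]
contact_force: [-0.9, -0.4, 5.8]
grip_width: 0.0089
```

>>> carry_out(
  increments="0 0 -0.03 0 0 0 0; 0 0 -0.07 0 0 0 0; 0 0 -0.1 0 0 0 0; 0 0 -0.12 0 0 0 0; 0 0 -0.12 0 0 0 0; 0 0 -0.085 0 0 -0.085 0; 0 0 0 0 0 -0.084 0; 0 0 0 0 0 0 0",
  newtons=80,
)

```text
time: 10.15
tcp_pos: [0.4004, 0.3129, 0.2246]
tcp_rot: [[-0.577, 0.817, 0.001], [0.817, 0.577, 0.0], [-0.0, 0.001, -1.0]]
contact_force: [0.3, 1.1, -0.1]
grip_width: 0.0086
```

>>> carry_out(
  increments="-0.08 -0.025 0 0 0 0 0; -0.13 -0.04 0 0 0 0 0; -0.14 -0.043 0 0 0 0 0; -0.14 -0.043 0 0 0 0 0; -0.14 -0.043 0 0 0 0 0; -0.14 -0.043 0 0 0 0 0; -0.14 -0.043 0 0 0 0 0; -0.13 -0.04 0 0 0 0 0; -0.08 -0.022 0 0 0 0 0; 0 0 0 0 0 0 0; 0 0 0 0 0 0 0",
)

```text
time: 11.25
tcp_pos: [0.4732, 0.0905, 0.2228]
tcp_rot: [[-0.576, 0.818, -0.002], [0.818, 0.576, 0.0], [0.001, -0.001, -1.0]]
contact_force: [0.9, 1.4, 0.2]
grip_width: 0.0088
```

```bash
python3 - <<'E'
from h import *
o=get_obs();print(o["tcp_pos"],o["grip_width"],o["contact_force"])
a=read_camera("side");cv2.imwrite("pics/e_raw.png",a)
q=[*o["tcp_pos"][:2],np.radians(35.3),o["tcp_pos"][2]-.073]
crop("side",a,280,220,150,140,4.2,[(pose(q,box(.006,.064,0,.081)),(0,255,0)),(pose(q,box(.01,.05,.079,.105)),(255,0,0))],"pics/e1.png")
b=read_camera("top");crop("top",b,370,160,110,100,5.8,[(pose(q,box(.006,.064,0,.081)),(0,255,0)),],"pics/e2.png")
E
```

```text
[0.47323156 0.09046659 0.2228368 ] 0.008807988519013264 [0.86658961 1.43008032 0.23785655]
```

View pics/e1.png

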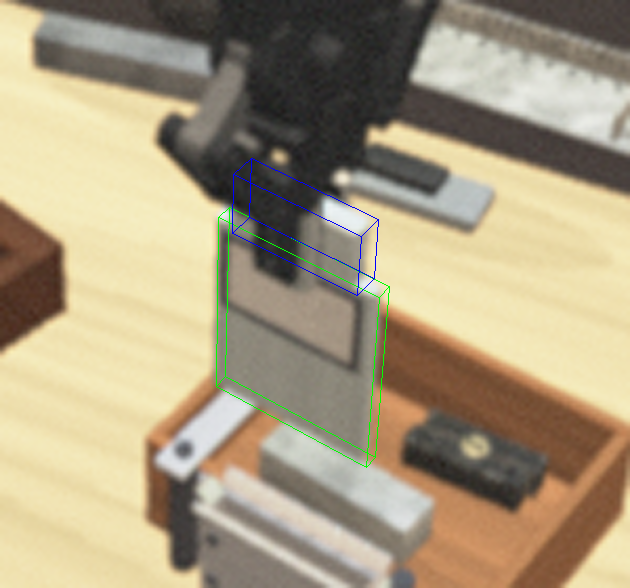

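View pics/e2.png

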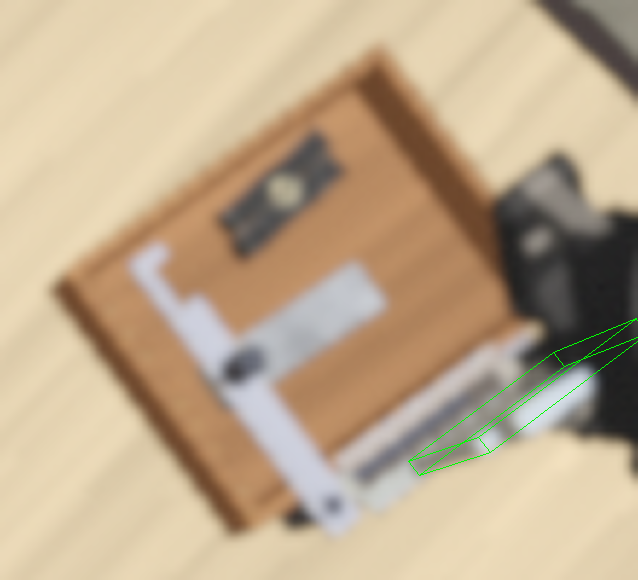

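>>> carry_out(
  increments="0.005 0.009 0.05 0 0 0 0; 0 0 0.08 0 0 0 0; 0 0 0.08 0 0 0 0; 0 0 0.05 0 0 0 0; 0 0 0.03 0 0 0 0; 0 0 0 0 0 0 0; 0 0 0 0 0 0 0",
)

```text
time: 12.05
tcp_pos: [0.4749, 0.0923, 0.1655]
tcp_rot: [[-0.577, 0.817, 0.0], [0.817, 0.577, 0.0], [-0.0, 0.0, -1.0]]
contact_force: [0.3, -0.6, -0.3]
grip_width: 0.0088
```

```bash
python3 - <<'E'
from h import *
o=get_obs();print(o["tcp_pos"],o["grip_width"],o["contact_force"])
a=read_camera("side")
crop("side",a,300,270,100,95,6.2,[],"pics/f1.png")
b=read_camera("top");crop("top",b,415,190,60,60,9,[],"pics/f2.png")
E
```

```text
[0.47488963 0.09227293 0.16554668] 0.008780334753909378 [ 0.34456668 -0.56277668 -0.25871442]
```

View pics/f1.png

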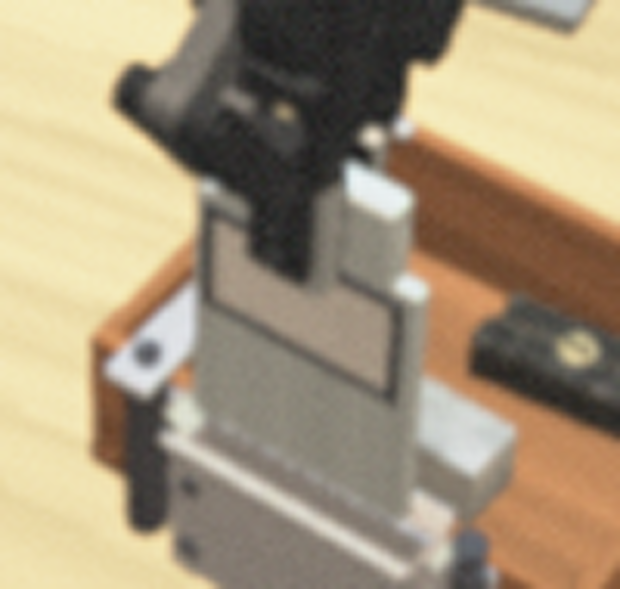

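View pics/f2.png

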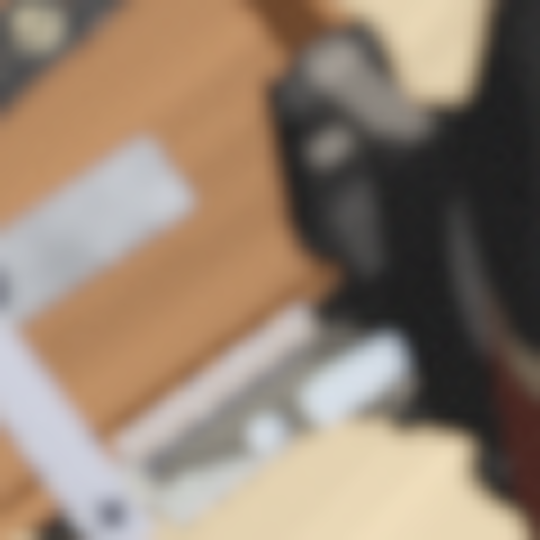

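>>> carry_out(
  increments="0 0 0.02 0 0 0 0; 0 0 0.02 0 0 0 0; 0 0 0.02 0 0 0 0; 0 0 0 0 0 0 0",
)

```text
time: 12.55
tcp_pos: [0.4744, 0.092, 0.1525]
tcp_rot: [[-0.577, 0.817, -0.001], [0.817, 0.577, -0.001], [-0.0, -0.001, -1.0]]
contact_force: [0.3, -0.9, -1.3]
grip_width: 0.0087
```

>>> carry_out(
  increments="0 0 0.015 0 0 0 0; 0 0 0.015 0 0 0 0; 0 0 0 0 0 0 0",
)

```text
time: 12.85
tcp_pos: [0.4746, 0.0921, 0.1469]
tcp_rot: [[-0.577, 0.817, -0.0], [0.817, 0.577, -0.0], [-0.0, -0.0, -1.0]]
contact_force: [0.8, -0.4, -0.7]
grip_width: 0.0089
```

>>> carry_out(
  increments="0 0 0.015 0 0 0 0; 0 0 0.015 0 0 0 0; 0 0 0 0 0 0 0",
)

```text
time: 13.15
tcp_pos: [0.4746, 0.0922, 0.1408]
tcp_rot: [[-0.577, 0.817, -0.0], [0.817, 0.577, -0.0], [-0.0, -0.0, -1.0]]
contact_force: [0.8, -0.6, -1.6]
grip_width: 0.0085
```

>>> carry_out(
  increments="0 0 0.02 0 0 0 0; 0 0 0.02 0 0 0 0; 0 0 0.02 0 0 0 0; 0 0 0 0 0 0 0; 0 0 0 0 0 0 0",
)

```text
time: 13.65
tcp_pos: [0.4744, 0.0921, 0.1288]
tcp_rot: [[-0.577, 0.817, -0.001], [0.817, 0.577, -0.001], [-0.0, -0.001, -1.0]]
contact_force: [2.0, -2.5, -2.5]
grip_width: 0.0085
```

>>> carry_out(
  increments="0 0 0.015 0 0 0 0; 0 0 0.01 0 0 0 0; 0 0 0 0 0 0 0; 0 0 0 0 0 0 0",
)

```text
time: 14.05
tcp_pos: [0.4751, 0.0923, 0.1251]
tcp_rot: [[-0.577, 0.817, 0.001], [0.817, 0.577, 0.0], [-0.0, 0.001, -1.0]]
contact_force: [0.0, -2.4, 4.4]
grip_width: 0.0087
```

>>> carry_out(
  increments="0 0 0.01 0 0 0 0; 0 0 0.01 0 0 0 0; 0 0 0 0 0 0 0; 0 0 0 0 0 0 0",
)

```text
time: 14.45
tcp_pos: [0.4751, 0.0923, 0.1213]
tcp_rot: [[-0.577, 0.817, 0.001], [0.817, 0.577, 0.0], [-0.001, 0.001, -1.0]]
contact_force: [-1.1, -2.3, 6.2]
grip_width: 0.0089
```

>>> carry_out(
  increments="0 0 0.01 0 0 0 0; 0 0 0.01 0 0 0 0; 0 0 0 0 0 0 0; 0 0 0 0 0 0 0",
)

```text
time: 14.85
tcp_pos: [0.4753, 0.0924, 0.118]
tcp_rot: [[-0.577, 0.817, 0.001], [0.817, 0.577, 0.0], [-0.001, 0.001, -1.0]]
contact_force: [-2.0, -2.2, 9.0]
grip_width: 0.009
```

>>> carry_out(
  increments="0 0 0.007 0 0 0 0; 0 0 0 0 0 0 0; 0 0 0 0 0 0 0",
)

```text
time: 15.15
tcp_pos: [0.4756, 0.0924, 0.1179]
tcp_rot: [[-0.577, 0.817, 0.001], [0.817, 0.577, 0.0], [-0.001, 0.001, -1.0]]
contact_force: [-3.9, -1.2, 15.6]
grip_width: 0.0086
```

>>> carry_out(
  increments="0 0 0.005 0 0 0 0; 0 0 0 0 0 0 0; 0 0 0 0 0 0 0",
)

```text
time: 15.45
tcp_pos: [0.4758, 0.0925, 0.1179]
tcp_rot: [[-0.577, 0.817, 0.002], [0.817, 0.577, 0.0], [-0.001, 0.001, -1.0]]
contact_force: [-6.8, -2.0, 19.5]
grip_width: 0.0088
```

```bash
python3 - <<'E'
from h import *
a=read_camera("side")
o=get_obs();print(o["tcp_pos"],o["grip_width"],o["contact_force"])
z=.0435
p=[.5299+.0007,.1292+.001,np.radians(35.3)]
w=pose(p,[[-.0675,0,0]])[0]
H=[(pose([w[0],w[1],p[2],z],box(.006,.064,0,.081)),(0,255,0)),(pose([w[0],w[1],p[2],z],box(.01,.05,.079,.105)),(255,0,0))]
crop("side",a,300,270,100,95,6.2,[],"pics/g1.png");crop("side",a,300,270,100,95,6.2,H,"pics/g2.png")
print(look_for("hasp_knob","side")[:2])
E
```

```text
[0.47585144 0.09245861 0.11787662] 0.008552831813088881 [-5.63534067 -1.1601023  19.47261478]
[{'position': [0.02, 0.1407, 0.8728], 'p': 0.45}]
```

View pics/g1.png

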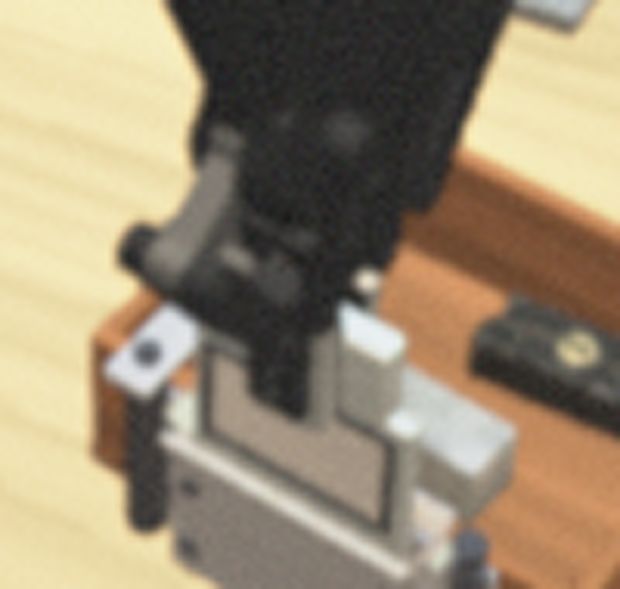

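View pics/g2.png

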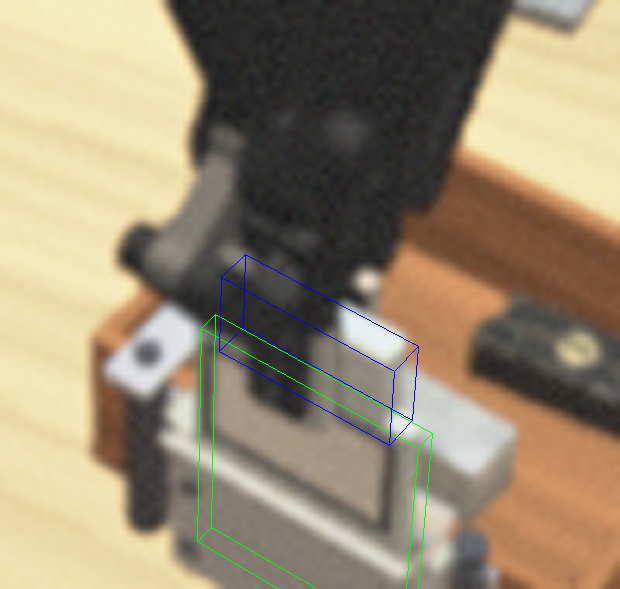

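```bash
python3 - <<'E'
from h import *
ims=np.mean([read_camera("side").astype(float) for _ in range(5)],0).astype(np.uint8)
cv2.imwrite("pics/h_raw.png",ims)
i=cv2.resize(ims[310:370,325:380],None,fx=10,fy=10,interpolation=cv2.INTER_CUBIC)
i=cv2.convertScaleAbs(i,alpha=1.2)
cv2.imwrite("pics/h1.png",i)
j=cv2.imread("pics/e_raw.png");k=cv2.resize(j[265:340,325:380],None,fx=8,fy=8,interpolation=cv2.INTER_CUBIC);cv2.imwrite("pics/h2.png",k)
E
```

```text
(no output)
```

View pics/h1.png

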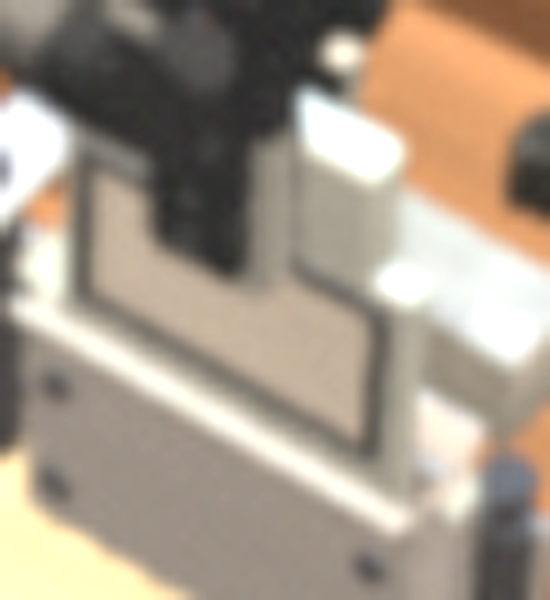

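View pics/h2.png

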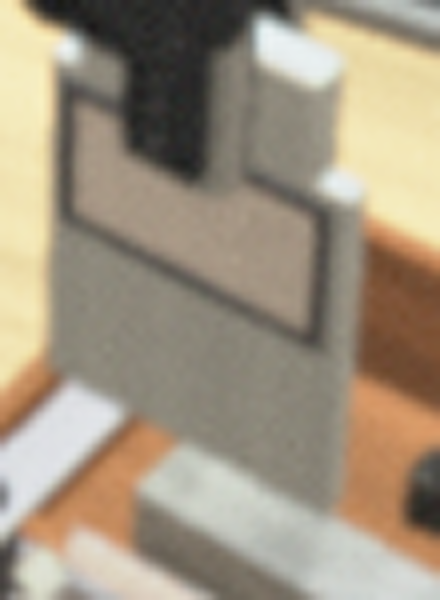

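```bash
python3 - <<'E'
from h import *
yaw=np.radians(35.2)
def P(x,y,z,pts,tilt,yaw=yaw):
    pts=np.array(pts,float);c,s=np.cos(tilt),np.sin(tilt)
    q=np.c_[pts[:,0],c*pts[:,1]-s*pts[:,2],s*pts[:,1]+c*pts[:,2]]
    return pose([x,y,yaw,z],q)
for nm,x,y,z,obs in (("e",.4732,.0905,.150,(.49)),("h",.4758,.0925,.0435,.508)):
  for yw in (34.2,35.2,36.2):
    for t in (0,-.05,.05):
        q=proj("side",P(x,y,z,[[-.003,.027,.045],[-.003,-.027,.045]],t,np.radians(yw)));d=q[1]-q[0]
        print(nm,yw,t,np.round(q,1).tolist(),"slope",round(d[1]/d[0],3),"obs",obs)
q=proj("side",pose([.5304,.1302,yaw],[[-.079,.036,.055],[-.079,-.036,.055]]));d=q[1]-q[0];print("lip slope",d[1]/d[0],q)
# verticals
for t in(0,-.05,.05):
    q=proj("side",P(.4732,.0905,.15,[[-.003,-.032,.075],[-.003,-.032,.01]],t));print(t,(q[1]-q[0])[0]/(q[1]-q[0])[1])
    q=proj("side",P(.4758,.0925,.0435,[[-.003,-.027,.07],[-.003,-.027,.045]],t));print(' h',t,(q[1]-q[0])[0]/(q[1]-q[0])[1])
E
```

```text
e 34.2 0 [[334.2, 290.9], [365.1, 307.5]] slope 0.538 obs 0.49
e 34.2 -0.05 [[333.0, 291.0], [363.8, 306.1]] slope 0.493 obs 0.49
e 34.2 0.05 [[335.5, 290.9], [366.4, 308.9]] slope 0.583 obs 0.49
e 35.2 0 [[334.1, 291.1], [365.3, 307.3]] slope 0.519 obs 0.49
e 35.2 -0.05 [[332.8, 291.2], [364.0, 306.0]] slope 0.475 obs 0.49
e 35.2 0.05 [[335.4, 291.1], [366.6, 308.7]] slope 0.564 obs 0.49
e 36.2 0 [[333.9, 291.3], [365.5, 307.2]] slope 0.501 obs 0.49
e 36.2 -0.05 [[332.6, 291.4], [364.2, 305.8]] slope 0.457 obs 0.49
e 36.2 0.05 [[335.2, 291.3], [366.8, 308.5]] slope 0.545 obs 0.49
h 34.2 0 [[334.4, 338.9], [362.7, 355.6]] slope 0.59 obs 0.508
h 34.2 -0.05 [[333.2, 338.8], [361.5, 354.3]] slope 0.548 obs 0.508
h 34.2 0.05 [[335.5, 339.0], [363.8, 356.9]] slope 0.632 obs 0.508
h 35.2 0 [[334.2, 339.1], [362.9, 355.4]] slope 0.57 obs 0.508
h 35.2 -0.05 [[333.1, 339.0], [361.7, 354.1]] slope 0.529 obs 0.508
h 35.2 0.05 [[335.4, 339.2], [364.1, 356.7]] slope 0.611 obs 0.508
h 36.2 0 [[334.1, 339.3], [363.1, 355.2]] slope 0.55 obs 0.508
h 36.2 -0.05 [[332.9, 339.2], [361.9, 354.0]] slope 0.51 obs 0.508
h 36.2 0.05 [[335.3, 339.4], [364.3, 356.5]] slope 0.591 obs 0.508
lip slope 0.5762096442075662 [[326.27460689 340.32230147]
 [364.66931794 362.44570426]]
0 -0.07673919511998822
 h 0 -0.07432645897104576
-0.05 -0.0145864296114193
 h -0.05 -0.007788378541903215
0.05 -0.14327890120946982
 h 0.05 -0.1463458301083641
```

```bash
python3 - <<'E'
import cv2,numpy as np
def line(fn,pts,vert,hw=4):
    g=cv2.GaussianBlur(cv2.cvtColor(cv2.imread(fn),cv2.COLOR_BGR2GRAY).astype(np.float32),(0,0),.7)
    (x0,y0),(x1,y1)=pts;out=[]
    for t in np.linspace(0,1,40):
        x=x0+t*(x1-x0);y=y0+t*(y1-y0);o=np.arange(-hw,hw+.01,.1,dtype=np.float32)
        X=(x+o if vert else x+0*o).astype(np.float32);Y=(y+0*o if vert else y+o).astype(np.float32)
        v=cv2.remap(g,X[None],Y[None],cv2.INTER_CUBIC)[0];k=v.argmin()
        out.append((X[k],Y[k]))
    out=np.array(out);vx,vy,cx,cy=cv2.fitLine(out,cv2.DIST_HUBER,0,.1,.01).ravel()
    return round(float(vx/vy if vert else vy/vx),3),np.round([cx,cy],1)
H=lambda u,v:(325+u/10-.5,310+v/10-.5);E=lambda u,v:(325+u/8-.5,265+v/8-.5)
print("h bottom",line("pics/h_raw.png",(H(110,320),H(360,445)),False,1.8))
print("h topR",line("pics/h_raw.png",(H(305,270),H(370,305)),False,1.5))
print("h right",line("pics/h_raw.png",(H(380,330),H(372,435)),True,1.8))
print("h left",line("pics/h_raw.png",(H(82,180),H(82,285)),True,1.8))
print("e bottom",line("pics/e_raw.png",(E(85,230),E(300,335)),False,1.8))
print("e right",line("pics/e_raw.png",(E(321,225),E(315,330)),True,1.8))
print("e left",line("pics/e_raw.png",(E(68,110),E(68,205)),True,1.8))
E
```

```text
h bottom (0.571, array([347.6, 347.4], dtype=float32))
h topR (0.571, array([358.4, 338.8], dtype=float32))
h right (-0.08, array([362.2, 348. ], dtype=float32))
h left (0.018, array([332.9, 333. ], dtype=float32))
e bottom (0.524, array([349.3, 300.3], dtype=float32))
e right (-0.08, array([364.6, 299.4], dtype=float32))
e left (-0.032, array([332.9, 284.3], dtype=float32))
```

```bash
python3 - <<'E'
from h import *
b=read_camera("top");o=get_obs();print(o["time"],o["tcp_pos"],o["contact_force"],o["grip_width"],abs(o["joint_vel"]).max())
cv2.imwrite("pics/i.png",cv2.resize(b[130:330,230:510],None,fx=2.8,fy=2.8))
E
```

```text
15.85 [0.47584674 0.09245784 0.11785228] [-6.31926044 -2.17522811 19.75606307] 0.008899814136517572 0.10127788978303387
```

View pics/i.png

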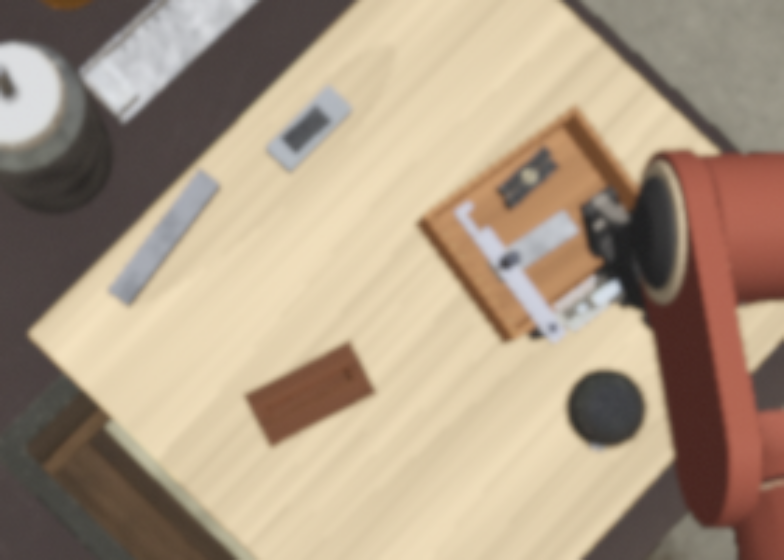

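The picture shows the hasp back along the crate's +x (strap from (550,325) to (465,210)), the stand empty at (310,393), the holder in the rail at (595,300), and the bystanders where they were. Handing in.

```bash
python3 -c "
from cell import *
print(close_job());print(get_obs()['contact_force'])"
```

```text
the job is handed in; nothing more can be done
None
the job is handed in; nothing more can be done
```

I swung the hasp back over the crate, put the metal label holder into the rail slot with its window outward, and handed the job in at about 15.9 s while still pressing it down. `close_job()` reports no verdict, so the points below come only from my own last checks.

- **Hasp:** I pinched the knob and followed its arc to about 1.6 rad by the commanded path. The last top picture still shows the strap lying along the crate's +x. I did not read the joint value itself.
- **Holder depth:** the tool stopped at 117.9 mm. That is the height expected at home, given where I gripped the holder in the stand. The spring's force rose from about 4 N to 9 N over the travel, then jumped to about 20 N with no further movement, which fits the seat being on its stop.
- **Holder alignment:** image edge fits gave tilt near zero, with a slope of 0.571 against 0.570 expected for an upright holder. The window faces away from the crate.
- **Grip:** the fingers were still closed on the holder at 80 N.
- **Other things:** the bystanders look unmoved in the last picture, and the blue look-alike was never approached.

One earlier check disagreed. A rough reading by eye of the side picture suggested about 0.05 rad of tilt, and the finer edge fit did not confirm it. A sideways push of about 6 N remained on the tool at the end.

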